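Load the cut-off jig with a brass bar

TASK

Load the small cut-off jig with the brass bar, using only the fingertips: nothing is to be gripped, pinched or lifted. Push the upright thumb tab of the sprung jaw back past its catch and let go, so that the jaw springs back onto the stop pin and stays half open by itself; then push the bar along its trough until its end meets the end stop, and finally press the pad on the catch's tail down and let it go, so that the jaw springs shut on the bar. Leave the other things on the bench where they are.

Things in the scene. Friction and masses are not known exactly. Their poses are not given: they have to be found in the camera images.
- jig: Cut-off jig fixed to the bench: grey base 156 x 90 mm, 12 mm thick, with an arm of that thickness on its -y side, 42 mm wide, to y = -112 mm. Origin on the bench under the jaws' middle. Own x: the way the jaw opens, roughly away from the robot; y: along the trough to the end stop; z up. Heights above the bench: jaws 29 mm, end stop 33, catch 46, tab 62.
- trough_mouth (a point): Fixed point on the trough's floor (12 mm above the bench), on its centre line, where its two low lips end, at (-37, -55, 12) mm in the jig's frame. From here the lips (6 and 7 mm high, 14 mm apart) run along the jig's y to the jaws; on the other side the arm's flat top is bare. The fixed jaw's face is 7 mm to the robot's side of the centre line.
- end_stop (a point): Fixed point on the face of the end stop, a dark steel block across the far end of the channel, 21 mm above the bench, at (-37, 28, 21) mm in the jig's frame. The bar's tip is to touch this face.
- jaw (a joint): Sprung jaw, slides along the jig's +x to open, m. 0 = shut (4 mm gap, bar cannot enter); 0.024 = hard against its back stop. Spring: 3 N at 0, 9 N at 0.024, 1 to 2 N more while lifting the catch. Pushed past 0.017 the stop pin drops in; let go, the jaw returns and latches at 0.016 (20 mm gap). Let go sooner, it springs shut. Shut on the bar: 0.008.
- tab_face (a point): Centre of the front face (to the jig's -x, the robot's side) of the upright thumb tab on the sprung jaw: dark steel plate 32 mm wide (y), 6 mm thick, from 29 to 62 mm above the bench; the point is at 48 mm and moves with the jaw. Push it along the jig's +x. Shut: x = -30, y = 0 mm in the jig's frame. In front of the tab nothing is higher than 31 mm.
- catch (a joint): Rocker catch behind the jaw, carries the stop pin, rad. 0 = at rest, pin down; grows as its tail pad is pressed (or the passing tooth lifts the pin), to 0.24 at its stop; springs back. With the jaw latched, 0.15 frees the jaw. When the jaw is shut on the bar the pin rests on the tooth, about 0.08.
- pad_top (a point): Centre of the top of the catch's tail pad, a round dark disc 24 mm across with a ribbed top, 46 mm above the bench, at x = 83, y = 0 mm in the jig's frame, the end of the catch farthest from the jaws. Press straight down: it sinks about 8 mm to its stop, frees the jaw by 5 mm, and takes 3 to 7 N.
- bar_tip (a point): Centre of the leading end face of the loose brass bar (12 mm wide, 18 mm high, 90 mm long, 0.16 kg), 21 mm above the bench. Its y axis runs along the bar. It starts in the trough outside the jaws, 55 to 67 mm short of the end stop. Home: touching the end stop, at y = 28 mm in the jig's frame.
- bar_tail (a point): Centre of the bar's other end face, 21 mm above the bench: push here along the jig's +y. It starts just past the arm's end and ends near y = -62 mm in the jig's frame, 7 mm outside the lips, so a finger can stand behind the whole end face at any time, tips low, over the arm's top (12 mm above the bench).
- bar: The same brass bar. Origin under its centre, y along it towards the tip.
- loupe: Bystander: folding loupe 24 x 32 x 19 mm beside the jig, behind the trough. Origin under its centre.
- marker_pen: Bystander: black pen 12 x 131 x 12 mm lying beside the jig behind the loupe. Origin under its centre, long along its y.
- tweezers_1: Bystander: steel tweezers 165 mm long, 10 mm high, lying beside the jig on the end stop's side. Origin under the centre, long along their y.
- wax_lump: Bystander: yellow lump of wax 41 x 50 x 19 mm to the left. Origin under its centre.
- charcoal_block: Bystander: black block 60 x 100 x 28 mm to the left. Origin under its centre.
- bench_block: Bystander: bright steel block 60 x 60 x 18 mm to the right. Origin under its centre.
Things that resemble listed ones, but are neither listed nor needed, are in the scene too. Leave any purple look-alike of the bar alone.

How it is judged (in metres and radians):
On the way, in this order (a step that is already met when the one before it is completed fails the run):
1. the jaw has been pushed past the catch, let go, and stays latched half open (14.5 to 17.5 mm) on the stop pin, untouched (value of joint jaw between 0.0145 and 0.0175 m and value of joint catch below 0.05 rad and contact force between the fingers and jaw below 0.1 N), for 0.3 s.
2. the bar's end has met the end stop (within 2.5 mm) with the jaw still latched open (value of joint jaw between 0.0145 and 0.0175 m and value of joint catch below 0.05 rad and y of bar_tip in the frame of jig between 0.0255 and 0.03 m), for 0.2 s.
At the end, for the whole second after the job is handed in: The bar lies flat and straight in the jig with its leading end within 2.5 mm of the end stop, the jaw has sprung shut on it (joint 6.5 to 9.5 mm), the pad is let go (catch below 0.16 rad) and everything is at rest (y of bar_tip in the frame of jig between 0.0255 and 0.03 m and value of joint jaw between 0.0065 and 0.0095 m and z of each of bar_tip, bar_tail in the frame of jig below 0.0235 m and angle between the y axis of bar_tip and the y axis of jig, either way round below 0.05 rad and linear speed of bar below 0.01 m/s and value of joint catch below 0.16 rad); the robot touches nothing.
It fails at once if the bar is lifted: either end rises more than 8 mm off the trough (z of any of bar_tip, bar_tail in the frame of jig above 0.029 m).
It fails at once if the bar or the jaw's tab is gripped between the fingers (fingers press on either with more than 35 N in all) (contact force between the fingers and bar above 35 N or contact force between the fingers and jaw above 35 N).
It fails at once if a bystander is moved more than 20 mm (distance of any of loupe, marker_pen, tweezers_1, wax_lump, charcoal_block, bench_block from where it was at the start of the episode above 0.02 m).
It also fails if it takes over 54 s, if anything falls off the work surface, if the arm or the gripper's body presses on something with over 40 N, if the wrist force passes 120 N, or if a joint passes its speed limit or range.

ROBOT

A 6-joint arm with a two-finger parallel gripper is mounted at the origin on a cart in front of the work surface, level with it; the furniture and walls round the work are solid. World frame = base frame: x ahead of the robot, y to its left, z up, the work surface at z = 0. Lengths are in m, angles in degrees, forces in N, time in s.
With the tool pointing down it reaches from about 0.3 to 0.75 m from the base axis. Payload 8.5 kg.
Tool frame: the origin (TCP) lies midway between the tips of the shut fingers; the grasp point (between the pads) lies 19 mm behind it; z points along the fingers, y is the direction in which the jaws open and shut (so a half turn about z gives the same grasp; the last joint's range is limited). The gripper opens to 85 mm and grips with 20 to 120 N. Pads are 22 mm wide; open, the fingers measure 114 mm over their backs; the gripper's body (76 mm by 85 mm) begins 54 mm behind the grasp point. The pads swing forward as they close: fully open they stand 13 mm farther back than shut.
Start: joints at [-86.419, 21.807, 74.336, -0, 83.858, -12.336], TCP at [0.151, -0.529, 0.211] pointing down, gripper open.
Joint ranges: [-178.18, 178.18], [-50.72, 133.34], [12.68, 142.11], [-81.47, 261.47], [9.98, 163.14], [-165.26, 165.26]. Speed limits (degrees/s): [136.94, 136.94, 180, 180, 180, 180].

INTERFACE

Orientations are given as a 3x3 rotation matrix whose columns are the frame's x, y, z axes.
In Python, from rig import env, eyes, close_job gives the robot as it stands.
- The arm moves only by the tool jog_arm, never from a script. Its argument "deltas" is one flat list of numbers, 7 for each row, row after row: the shift along the tool's x, y, z in units of 0.75 m (1.0 is 0.75 m), then the turn, a rotation vector about the tool's x, y, z in units of 180 degrees (1.0 is 180 degrees), then the gripper command: -1 is fully open, 1 is shut, values between are in proportion. In form: [dx, dy, dz, ax, ay, az, fingers, dx, dy, dz, ax, ay, az, fingers, ...]. A call has 1 to 12 rows; each row is the pose to reach, as a shift and turn from the pose commanded when the call began, along the tool's axes at that moment, turning the shorter way round; what a row does not reach only later rows make up. A row lasts 1/12 s, in which the tool goes at most 41.7 mm and 7.16 degrees, less where a joint would pass 70% of its speed; a pose out of reach is approached as far as the arm can. A call with a number of a shift or a turn outside -1 to 1 is refused whole. A call with a gripper value outside its range is refused whole. The fingers move at their own pace and stop on an object; "grip_force" is the grip in N (left out, the last holds). Time passes only in rows, so rows that repeat a pose let the fingers close. It gives the time, the measured TCP pose, the force and the opening at its end, in the units of the state.
- env.observe(): the state, without advancing time (a new reading comes with each control period).
- eyes.get_image(name): name is "side" or "top"; returns the picture (384x512x3 uint8, red, green, blue); there is no depth.
- eyes.camera_params(name): a dict with "intrinsics" (3x3 intrinsics, pixels), "R" (3x3) and "t" (3): a world point X has camera coordinates R X + t. Camera axes: x right, y down, z forward; pixel columns grow to the right and rows downward; lengths in m; the calibration is good to about 2 mm. A picture is of the moment at which its call begins. camera_params takes no time and is no camera call.
- close_job(): hands the job in, once; it reports no verdict.
The state is a dict: "time_s": time; "q": joint angles; "qvel": joint speeds; "joint_efforts": joint torques, N m; "position": TCP position; "tool_rot": TCP orientation; "ft_force": force on the tool from outside, world axes, zero at the start; "wrist_torque": the same for the moment, N m; "grip_width": finger opening in m.
Only numpy, scipy, OpenCV 4.12 (cv2) and the standard library are available. Lean on these libraries where they do the work, as an engineer would, in place of code of your own. Each camera call takes 0.05 s, during which the arm holds its last target.

## Working session

There is one attempt and no reset: what is moved stays moved. The work goes in short steps, Python scripts to look and compute and a tool call to move; the robot and the scene stay as the last step left them, time stands still between calls to the robot, and variables do not carry over. Pictures are saved under pics/ and viewed, and the job is handed in when it is done.

Besides the shell and the picture viewer there is one more tool, called after ">>>" by a JSON object that holds its "op" and its "data", one argument or row to a line. jog_arm: Moves the arm, as the interface text tells. Its arguments: {"type":"object","properties":{"deltas":{"type":"array"},"grip_force":{"type":"number"}},"required":["deltas"]}

```bash
ls; mkdir -p pics
cat > h.py <<'E'
import numpy as np, cv2
from rig import env, eyes, close_job
def snap(n,tag):
    im=eyes.get_image(n); cv2.imwrite(f'pics/{tag}_{n}.png',cv2.cvtColor(im,cv2.COLOR_RGB2BGR)); return im
def cam(n):
    p=eyes.camera_params(n); return np.array(p['intrinsics']),np.array(p['R']),np.array(p['t'])
def px(n,X):
    K,R,t=cam(n); c=K@(R@np.asarray(X,float)+t); return c[:2]/c[2]
def atz(n,u,v,z):
    K,R,t=cam(n); d=R.T@np.linalg.solve(K,[u,v,1.]); o=-R.T@t; return o+d*(z-o[2])/d[2]
def crop(src,x0,y0,w,h,s,out):
    im=cv2.imread(src); cv2.imwrite(out,cv2.resize(im[y0:y0+h,x0:x0+w],None,fx=s,fy=s,interpolation=cv2.INTER_CUBIC))
E
python3 - <<'E'
from h import *
for n in('side','top'):
    snap(n,'a'); K,R,t=cam(n); print(n,K.round(1).tolist(),(-R.T@t).round(3),R.round(2).tolist())
s=env.observe(); print(s['time_s'],s['position'],np.array(s['tool_rot']).round(3).tolist(),s['ft_force'],s['grip_width'])
E
```

```text
pics
side [[454.4, 0.0, 249.6], [0.0, 454.4, 188.0], [0.0, 0.0, 1.0]] [ 0.348 -0.7    0.756] [[0.96, -0.28, 0.01], [-0.17, -0.63, -0.76], [0.22, 0.73, -0.65]]
top [[445.2, 0.0, 257.1], [0.0, 445.2, 189.0], [0.0, 0.0, 1.0]] [0.528 0.072 1.105] [[-0.03, -1.0, 0.03], [-1.0, 0.03, -0.06], [0.05, -0.03, -1.0]]
0.1 [ 0.15081292 -0.5286031   0.21078014] [[0.962, 0.274, -0.0], [0.274, -0.962, 0.001], [0.0, -0.001, -1.0]] [ 0.61039043  0.14289202 -1.03686394] 0.0852896762119987
```

```bash
ls -la . pics
```

```text
.:
total 16
drwxr-xr-x  3 agent agent 4096 Dec  6 04:17 .
drwxr-xr-x 23 root  root  4096 Dec  6 04:17 ..
-rw-r--r--  1 agent agent  628 Dec  6 04:17 h.py
drwxr-xr-x  2 agent agent 4096 Dec  6 04:17 pics

pics:
total 604
drwxr-xr-x 2 agent agent   4096 Dec  6 04:17 .
drwxr-xr-x 3 agent agent   4096 Dec  6 04:17 ..
-rw-r--r-- 1 agent agent 338557 Dec  6 04:17 a_side.png
-rw-r--r-- 1 agent agent 266463 Dec  6 04:17 a_top.png
```

View pics/a_top.png

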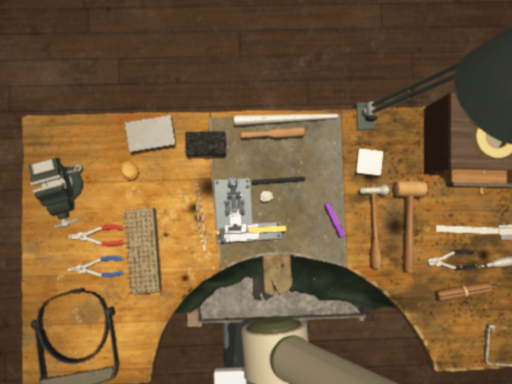

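View pics/a_side.png

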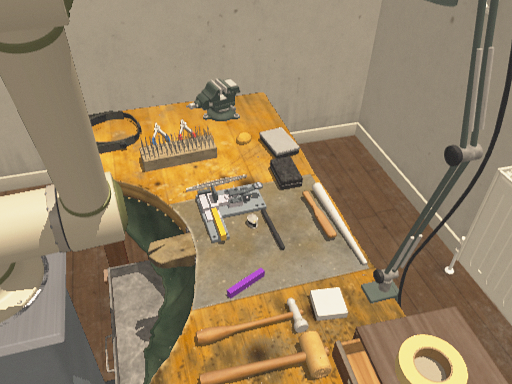

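Run:
```python
from h import *
crop('pics/a_top.png',185,165,110,85,7,'pics/a_topc.png')
crop('pics/a_side.png',180,165,115,85,6.9,'pics/a_sidec.png')
```

```text
(no output)
```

View pics/a_topc.png

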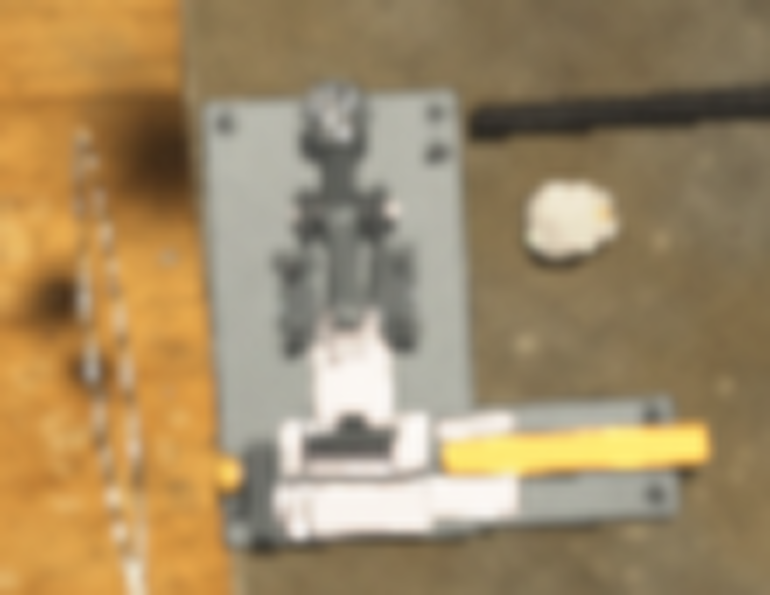

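View pics/a_sidec.png

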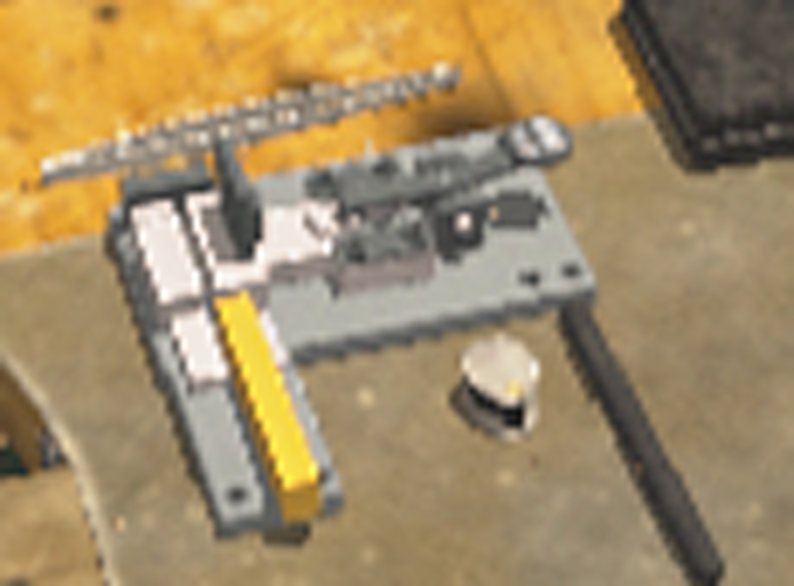

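```bash
cat > fit.py <<'E'
from h import *
from scipy.optimize import least_squares
T=lambda u,v:((u+.5)/7-.5+185,(v+.5)/7-.5+165)
S=lambda u,v:((u+.5)/6.9-.5+180,(v+.5)/6.9-.5+165)
# name, cam, pixel, jig point as function of x0 (base min x)
def obs(x0):
    return [('top',T(207,105),(x0+156,45,12)),('top',T(455,92),(x0+156,-45,12)),('top',T(230,548),(x0,45,12)),
 ('top',T(672,400),(x0+42,-112,12)),('top',T(680,515),(x0,-112,12)),('top',T(335,115),(83,0,46)),
 ('top',T(349,437),(-27,0,62)),
 ('side',S(545,138),(83,0,46)),('side',S(595,290),(x0+156,-45,12)),('side',S(218,525),(x0,-112,12)),
 ('side',S(343,497),(x0+42,-112,12))]
def P(p,q):
    c,s=np.cos(p[2]),np.sin(p[2]); q=np.array(q)/1e3
    return np.array([p[0]+c*q[0]-s*q[1],p[1]+s*q[0]+c*q[1],q[2]])
def res(p):
    return np.concatenate([px(n,P(p,q))-uv for n,uv,q in obs(p[3]*1e3)])
def fit():
    return least_squares(res,[.45,.1,0,-.06],loss='soft_l1')
if __name__=='__main__':
    r=fit(); print(r.x,np.degrees(r.x[2])); print(r.fun.reshape(-1,2).round(2).tolist())
    p=r.x
    for nm,q in dict(tab=(-30,0,48),pad=(83,0,46),stop=(-37,28,21),mouth=(-37,-55,12)).items(): print(nm,P(p,q).round(4))
    # bar top corners z=.030
    for u,v in((443,445),(443,475),(708,425),(710,462)):
        w=atz('top',*T(u,v),.030); d=w[:2]-p[:2]; c,s=np.cos(p[2]),np.sin(p[2]); print('bar jig',np.round([c*d[0]+s*d[1],-s*d[0]+c*d[1]],4),w.round(4))
E
python3 fit.py
```

```text
[ 0.52523061  0.09770557  0.03938904 -0.06501799] 2.2568255400515853
[[-0.33, -0.14], [0.81, -0.7], [0.43, 0.28], [0.2, -0.26], [0.28, 0.47], [-0.51, -0.58], [0.37, -0.15], [-1.03, -0.06], [0.66, -0.42], [-0.55, -0.29], [-0.46, -0.46]]
tab [0.4953 0.0965 0.048 ]
pad [0.6082 0.101  0.046 ]
stop [0.4872 0.1242 0.021 ]
mouth [0.4904 0.0413 0.012 ]
bar jig [-0.0332 -0.0303] [0.4933 0.0661 0.03  ]
bar jig [-0.0434 -0.0296] [0.483  0.0664 0.03  ]
bar jig [-0.0326 -0.1218] [ 0.4974 -0.0253  0.03  ]
bar jig [-0.0453 -0.1216] [ 0.4847 -0.0256  0.03  ]
```

```bash
cat > go.py <<'E'
import sys
from h import *
from scipy.spatial.transform import Rotation as Ro
from fit import P
p=np.array([0.52523,0.09771,0.03939])
def tojig(w):
    d=np.array(w)[:2]-p[:2]; c,s=np.cos(p[2]),np.sin(p[2]); return np.array([c*d[0]+s*d[1],-s*d[0]+c*d[1],w[2]])*1e3
def plan(q):
    s=env.observe(); R=np.array(s['tool_rot']); pos=np.array(s['position'])
    c,sn=np.cos(p[2]),np.sin(p[2]); Rt=np.array([[c,sn,0],[sn,-c,0],[0,0,-1.]])
    d=R.T@(P(p,q)-pos)/.75; a=Ro.from_matrix(R.T@Rt).as_rotvec()/np.pi
    print('t',s['time_s'],'tcp jig mm',tojig(pos).round(2),'F',np.round(s['ft_force'],2),'w',s['grip_width'])
    print('delta',d.round(4).tolist(),a.round(4).tolist())
if __name__=='__main__': plan([float(v) for v in sys.argv[1:4]])
E
python3 go.py -62 0 150
```

```text
t 0.1 tcp jig mm [-398.79 -611.08  210.78] F [ 0.61  0.14 -1.04] w 0.0852896762119987
delta [0.6287, -0.6856, 0.0821] [-0.0004, -0.0001, 0.0759]
```

>>> {"op": "jog_arm", "data": {
  "deltas": [0.6287, -0.6856, 0.03, -0.0004, 0, 0.0759, 1, 0.6287, -0.6856, 0.03, -0.0004, 0, 0.0759, 1, 0.6287, -0.6856, 0.03, -0.0004, 0, 0.0759, 1, 0.6287, -0.6856, 0.03, -0.0004, 0, 0.0759, 1, 0.6287, -0.6856, 0.03, -0.0004, 0, 0.0759, 1, 0.6287, -0.6856, 0.03, -0.0004, 0, 0.0759, 1, 0.6287, -0.6856, 0.03, -0.0004, 0, 0.0759, 1, 0.6287, -0.6856, 0.03, -0.0004, 0, 0.0759, 1, 0.6287, -0.6856, 0.03, -0.0004, 0, 0.0759, 1, 0.6287, -0.6856, 0.03, -0.0004, 0, 0.0759, 1, 0.6287, -0.6856, 0.03, -0.0004, 0, 0.0759, 1, 0.6287, -0.6856, 0.03, -0.0004, 0, 0.0759, 1],
  "grip_force": 20
}}

```text
time_s: 1.1
position: [0.3749, -0.08, 0.1952]
tool_rot: [[0.999, 0.039, 0.0], [0.039, -0.999, -0.001], [0.0, 0.001, -1.0]]
ft_force: [0.4, -1.2, 0.5]
grip_width: 0.0
```

```bash
python3 go.py -62 0 100
```

```text
t 1.1 tcp jig mm [-157.22 -171.63  195.18] F [ 0.4  -1.19  0.47] w 2.898670611713401e-05
delta [0.1269, -0.229, 0.1266] [0.0004, -0.0001, -0.0001]
```

>>> {"op": "jog_arm", "data": {
  "deltas": [0.127, -0.229, 0.126, 0, 0, 0, 1, 0.127, -0.229, 0.126, 0, 0, 0, 1, 0.127, -0.229, 0.126, 0, 0, 0, 1, 0.127, -0.229, 0.126, 0, 0, 0, 1, 0.127, -0.229, 0.126, 0, 0, 0, 1, 0.127, -0.229, 0.126, 0, 0, 0, 1, 0.127, -0.229, 0.126, 0, 0, 0, 1, 0.127, -0.229, 0.126, 0, 0, 0, 1]
}}

```text
time_s: 1.77
position: [0.4627, 0.093, 0.1004]
tool_rot: [[0.999, 0.04, -0.001], [0.04, -0.999, -0.001], [-0.001, 0.001, -1.0]]
ft_force: [0.2, 0.1, 1.1]
grip_width: -0.0
```

```bash
python3 go.py -62 0 44
python3 - <<'E'
from h import *
snap('top','b');snap('side','b')
crop('pics/b_top.png',185,145,110,85,7,'pics/b_topc.png')
crop('pics/b_side.png',150,105,145,110,5.5,'pics/b_sidec.png')
E
```

```text
t 1.7667 tcp jig mm [-62.65  -2.21 100.39] F [0.21 0.09 1.09] w -3.223725926903661e-05
delta [0.0009, -0.0031, 0.0752] [0.0005, 0.0003, 0.0003]
```

View pics/b_sidec.png

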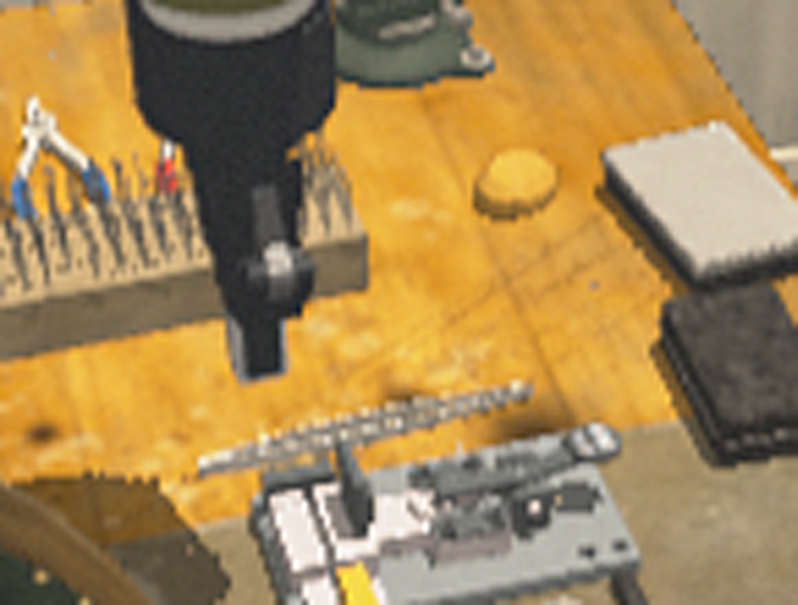

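View pics/b_topc.png

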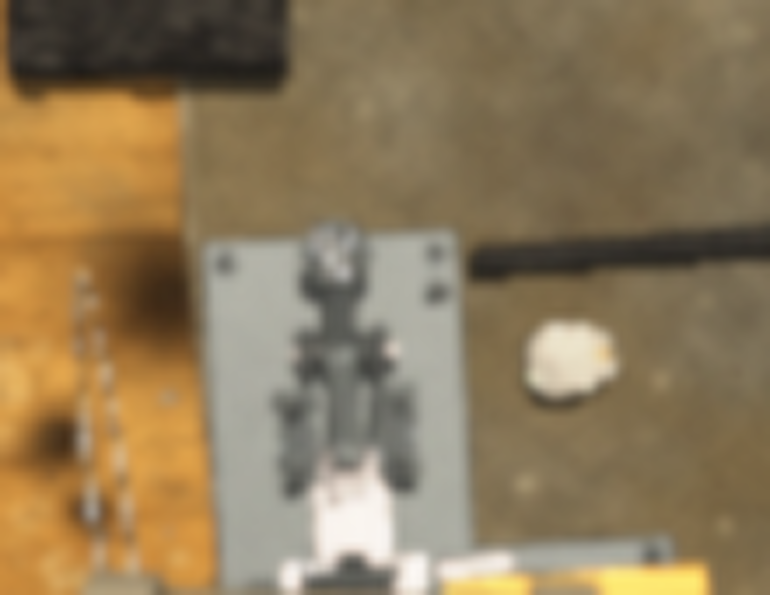

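>>> {"op": "jog_arm", "data": {
  "deltas": [0.001, -0.003, 0.078, 0, 0, 0, 1, 0.001, -0.003, 0.078, 0, 0, 0, 1, 0.011, -0.003, 0.078, 0, 0, 0, 1, 0.018, -0.003, 0.078, 0, 0, 0, 1, 0.018, -0.003, 0.078, 0, 0, 0, 1, 0.018, -0.003, 0.078, 0, 0, 0, 1]
}}

```text
time_s: 2.37
position: [0.4777, 0.0954, 0.0435]
tool_rot: [[0.999, 0.039, 0.003], [0.039, -0.999, -0.001], [0.003, 0.002, -1.0]]
ft_force: [0.4, 1.0, -0.0]
grip_width: -0.0001
```

```bash
python3 go.py -38 0 42
```

```text
t 2.3667 tcp jig mm [-47.55  -0.44  43.5 ] F [ 0.37  1.04 -0.03] w -0.00011232074935936451
delta [0.0127, -0.0006, 0.002] [0.0005, -0.001, -0.0002]
```

>>> {"op": "jog_arm", "data": {
  "deltas": [0.004, 0, 0.002, 0, 0, 0, 1, 0.008, 0, 0.002, 0, 0, 0, 1, 0.0127, 0, 0.002, 0, 0, 0, 1, 0.0127, 0, 0.002, 0, 0, 0, 1, 0.0127, 0, 0.002, 0, 0, 0, 1]
}}

```text
time_s: 2.78
position: [0.4862, 0.0963, 0.0406]
tool_rot: [[0.999, 0.039, 0.0], [0.039, -0.999, -0.001], [0.0, 0.001, -1.0]]
ft_force: [0.6, -0.4, 0.5]
grip_width: -0.0001
```

```bash
python3 go.py -30 0 42
```

```text
t 2.7833 tcp jig mm [-39.07   0.13  40.6 ] F [ 0.61 -0.4   0.52] w -6.282046372623964e-05
delta [0.0121, 0.0002, -0.0019] [0.0004, -0.0001, 0.0]
```

>>> {"op": "jog_arm", "data": {
  "deltas": [0.003, 0, -0.001, 0, 0, 0, 1, 0.0055, 0, -0.001, 0, 0, 0, 1, 0.0055, 0, -0.001, 0, 0, 0, 1, 0.0055, 0, -0.001, 0, 0, 0, 1]
}}

```text
time_s: 3.12
position: [0.4896, 0.0965, 0.0412]
tool_rot: [[0.999, 0.039, -0.001], [0.039, -0.999, -0.001], [-0.001, 0.001, -1.0]]
ft_force: [-2.5, 0.2, 2.0]
grip_width: -0.0005
```

```bash
python3 go.py -30 0 42
```

```text
t 3.1167 tcp jig mm [-35.62   0.17  41.19] F [-2.49  0.24  2.05] w -0.0005104954893430584
delta [0.0075, 0.0002, -0.0011] [0.0004, 0.0003, 0.0]
```

>>> {"op": "jog_arm", "data": {
  "deltas": [0.004, 0, -0.001, 0, 0, 0, 1, 0.008, 0, -0.001, 0, 0, 0, 1, 0.012, 0, -0.001, 0, 0, 0, 1, 0.016, 0, -0.001, 0, 0, 0, 1, 0.02, 0, -0.001, 0, 0, 0, 1, 0.0235, 0, -0.001, 0, 0, 0, 1, 0.0235, 0, -0.001, 0, 0, 0, 1, 0.0235, 0, -0.001, 0, 0, 0, 1, 0.0235, 0, -0.001, 0, 0, 0, 1]
}}

```text
time_s: 3.87
position: [0.5079, 0.0971, 0.0421]
tool_rot: [[0.999, 0.039, 0.001], [0.039, -0.999, -0.001], [0.001, 0.001, -1.0]]
ft_force: [-0.2, -0.5, 0.2]
grip_width: -0.0003
```

```bash
python3 go.py -17 0 42
python3 - <<'E'
from h import *
snap('top','c');snap('side','c')
crop('pics/c_top.png',185,165,110,85,7,'pics/c_topc.png')
crop('pics/c_side.png',170,145,125,95,6.3,'pics/c_sidec.png')
E
```

```text
t 3.8667 tcp jig mm [-17.36   0.08  42.05] F [-0.2  -0.54  0.22] w -0.00031284326862565946
delta [0.0005, 0.0001, 0.0001] [0.0004, -0.0002, -0.0]
```

View pics/c_sidec.png

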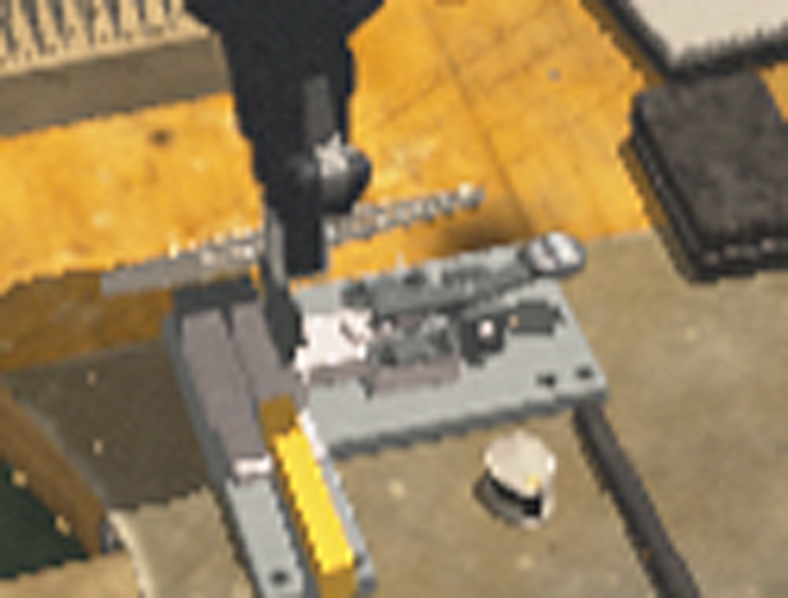

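View pics/c_topc.png

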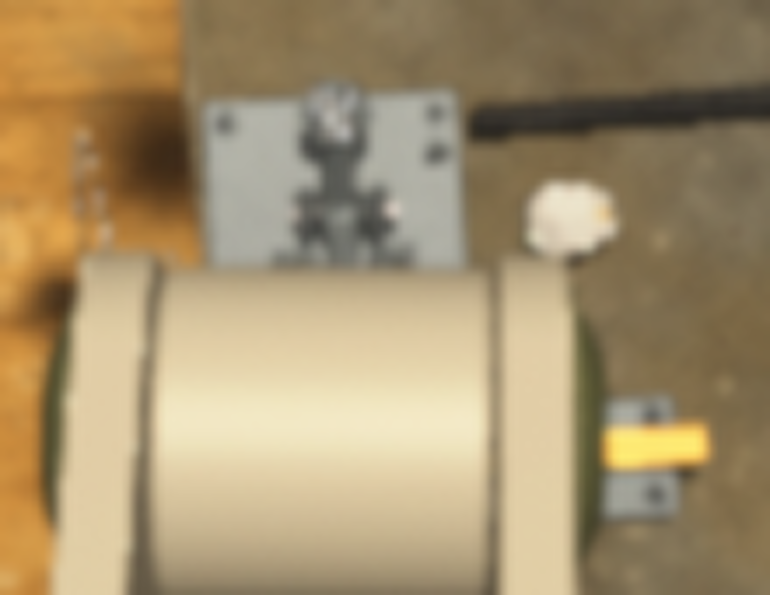

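Run:
```python
from go import *
s=env.observe(); print(s['ft_force'],s['wrist_torque'],tojig(s['position']))
C=lambda n:((px('side',P(p,n))-[170,145]+.5)*6.3-.5).round(0)
print('tcp',((px('side',s['position'])-[170,145]+.5)*6.3).round(0))
for j in (0,8,16,20): print(j,[C((x+j,y,z)).tolist() for x,y,z in((-30,-16,62),(-24,-16,62),(-30,-16,29),(-24,-16,29),(-30,16,62))])
im=cv2.imread('pics/c_side.png'); cv2.imwrite('pics/c_s2.png',cv2.resize(im[175:215,195:240],None,fx=14,fy=14,interpolation=cv2.INTER_CUBIC))
```

```text
[0.59789276 0.55988292 0.87820981] [-0.04223891 -0.05442007  0.01132496] [-17.51646004   0.08602838  42.06900234]
tcp [302. 312.]
0 [[279.0, 305.0], [295.0, 302.0], [282.0, 371.0], [298.0, 368.0], [257.0, 251.0]]
8 [[300.0, 301.0], [316.0, 297.0], [303.0, 367.0], [318.0, 364.0], [277.0, 247.0]]
16 [[321.0, 296.0], [336.0, 293.0], [323.0, 363.0], [339.0, 359.0], [298.0, 243.0]]
20 [[331.0, 294.0], [347.0, 291.0], [334.0, 360.0], [349.0, 357.0], [308.0, 241.0]]
```

View pics/c_s2.png

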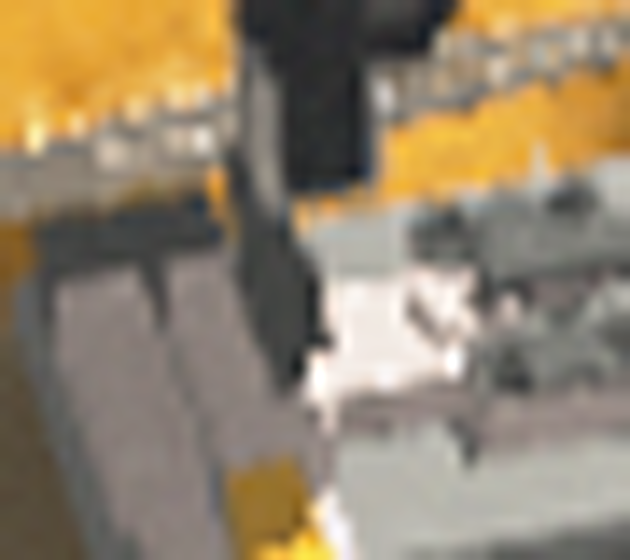

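Run:
```python
from go import *
print(px('side',P(p,(-62.6,-2.2,100.4))))
for z in (42,50,56,62): print(z,px('side',P(p,(-17.4,0,z))),px('side',P(p,(-17.4,14,z))),px('side',P(p,(-17.4,-14,z))))
s=env.observe();print(s['q'],s['joint_efforts'])
im=cv2.imread('pics/b_side.png'); cv2.imwrite('pics/b_s2.png',cv2.resize(im[135:180,175:220],None,fx=14,fy=14,interpolation=cv2.INTER_CUBIC))
```

```text
[197.62623516 179.27692407]
42 [217.5468548  194.03612394] [216.00068253 190.35492369] [219.12210157 197.78654614]
50 [217.43193599 191.49577545] [215.87940125 187.82044637] [219.01380779 195.24055438]
56 [217.34501282 189.57428697] [215.78767278 185.90354944] [218.93188914 193.31464316]
62 [217.25745275 187.63871968] [215.69527849 183.97273853] [218.84936455 191.37448643]
[-2.27256746e+00  2.96035995e+01  9.34151373e+01 -8.30685220e-02
  5.69541943e+01  8.55172957e+01] [ 4.21932223e-02 -4.47919428e+01 -1.59819317e+01 -2.88863892e-03
  1.00110071e-01 -2.61530440e-04]
```

View pics/b_s2.png

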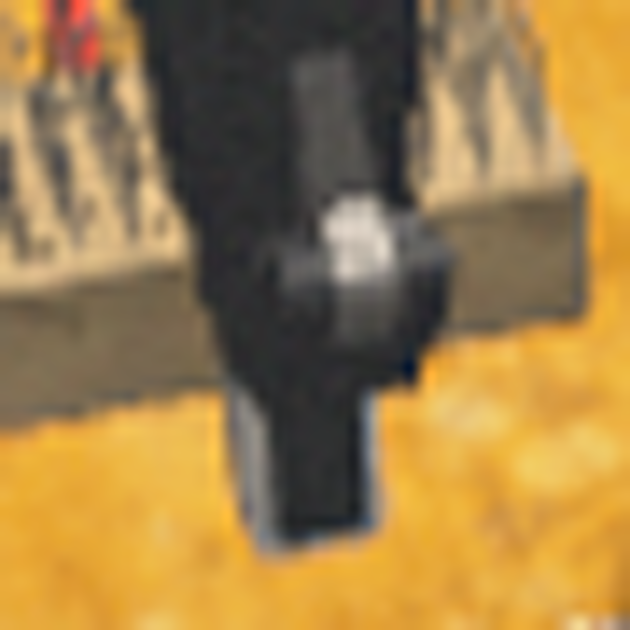

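>>> {"op": "jog_arm", "data": {
  "deltas": [0, 0, -0.05, 0, 0, 0, 1, -0.04, 0, -0.09, 0, 0, -0.03, 1, -0.06, 0, -0.1, 0, 0, -0.5, 1, -0.06, 0, -0.1, 0, 0, -0.5, 1, -0.06, 0, -0.1, 0, 0, -0.5, 1, -0.06, 0, -0.1, 0, 0, -0.5, 1, -0.06, 0, -0.1, 0, 0, -0.5, 1, -0.06, 0, -0.1, 0, 0, -0.5, 1, -0.06, 0, -0.1, 0, 0, -0.5, 1, -0.06, 0, -0.1, 0, 0, -0.5, 1, -0.06, 0, -0.1, 0, 0, -0.5, 1, -0.06, 0, -0.1, 0, 0, -0.5, 1]
}}

```text
time_s: 4.97
position: [0.4624, 0.0955, 0.1169]
tool_rot: [[0.18, 0.984, -0.0], [0.984, -0.18, -0.001], [-0.001, -0.0, -1.0]]
ft_force: [0.1, 0.5, -0.8]
grip_width: -0.0002
```

>>> {"op": "jog_arm", "data": {
  "deltas": [0, 0, 0, 0, 0, -0.125, 1, 0, 0, 0, 0, 0, -0.125, 1, 0, 0, 0, 0, 0, -0.125, 1, 0, 0, 0, 0, 0, -0.125, 1, 0, 0, 0, 0, 0, -0.125, 1, 0, 0, 0, 0, 0, -0.125, 1]
}}

```text
time_s: 5.47
position: [0.4626, 0.0955, 0.117]
tool_rot: [[-0.201, 0.98, -0.0], [0.98, 0.201, -0.001], [-0.001, -0.0, -1.0]]
ft_force: [-0.7, -1.1, -0.0]
grip_width: 0.0002
```

Run:
```python
from go import *
s=env.observe(); print(s['time_s'],np.array(s['tool_rot']).round(3).tolist(),tojig(s['position']),s['ft_force'],s['grip_width'])
snap('side','d');snap('top','d')
u=px('side',s['position']);print(u)
im=cv2.imread('pics/d_side.png'); x,y=int(u[0])-28,int(u[1])-32
cv2.imwrite('pics/d_s2.png',cv2.resize(im[y:y+45,x:x+55],None,fx=14,fy=14,interpolation=cv2.INTER_CUBIC)); print(x,y)
crop('pics/d_top.png',185,165,110,85,7,'pics/d_topc.png')
```

```text
5.4667 [[-0.201, 0.98, -0.0], [0.98, 0.201, -0.001], [-0.001, -0.0, -1.0]] [-62.66046398   0.2094887  116.9693614 ] [-0.66976315 -1.05387764 -0.01657504] 0.00017133029001756351
[196.88779414 172.93057889]
168 140
```

View pics/d_s2.png

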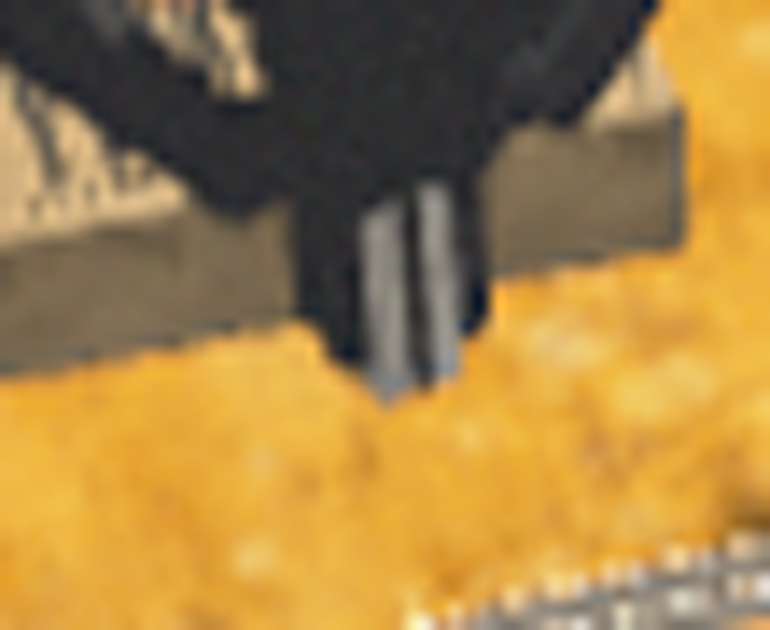

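View pics/d_topc.png

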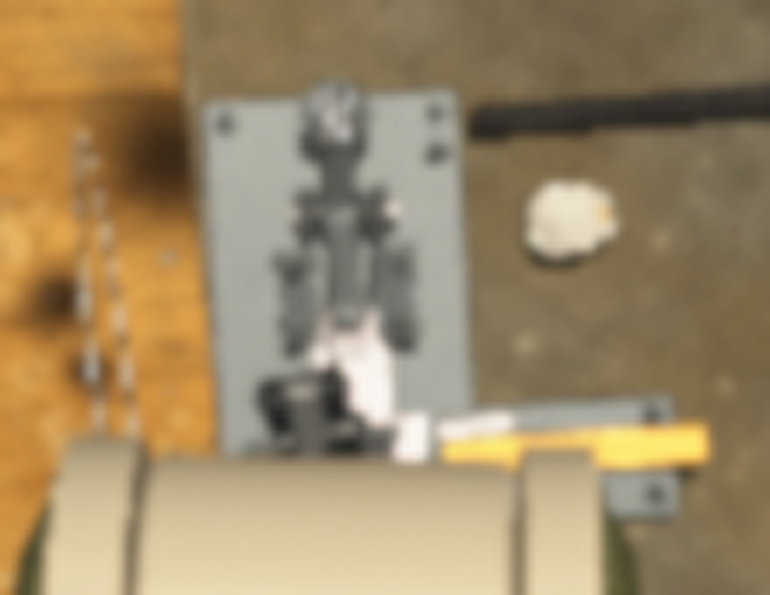

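Run:
```python
from go import *
for d in (30,45):
  for z in (.17,.2,.23):
    w=np.array([.4626+.98*d/1e3,.0955+.2*d/1e3,z]); print(d,z,((px('top',w)-[185,165]+.5)*7).round(0))
for z in (.117,.137,.145): print(px('side',[.4626,.0955,z]))
print(tojig(atz('top',*(np.array([570,222])/7+[185,165]),.01)))
```

```text
30 0.17 [328. 469.]
30 0.2 [325. 473.]
30 0.23 [321. 477.]
45 0.17 [317. 420.]
45 0.2 [313. 422.]
45 0.23 [309. 425.]
[196.87842009 172.90765871]
[196.30441928 165.85667763]
[196.07063868 162.98493502]
[ 39.98902615 -81.18280698  10.        ]
```

```bash
sed -i 's/Rt=np.array(.*/Rt=np.array([[-sn,c,0],[c,sn,0],[0,0,-1.]])/' go.py; python3 go.py -52 0 32
```

```text
t 5.5667 tcp jig mm [-62.59   0.2  116.98] F [ 0.87 -0.04  0.72] w 9.492597816754255e-05
delta [-0.0024, 0.0139, 0.1133] [-0.0, 0.0004, 0.0521]
```

>>> {"op": "jog_arm", "data": {
  "deltas": [-0.0024, 0.0139, 0.04, 0, 0, 0.0521, 1, -0.0024, 0.0139, 0.075, 0, 0, 0.0521, 1, -0.0024, 0.0139, 0.11, 0, 0, 0.0521, 1, -0.0024, 0.0139, 0.113, 0, 0, 0.0521, 1, -0.0024, 0.0139, 0.113, 0, 0, 0.0521, 1]
}}

```text
time_s: 5.98
position: [0.4728, 0.0957, 0.0317]
tool_rot: [[-0.041, 0.999, -0.003], [0.999, 0.041, -0.001], [-0.001, -0.003, -1.0]]
ft_force: [0.3, 0.2, -0.1]
grip_width: 0.0001
```

```bash
python3 go.py -52 0 20;python3 - <<'E'
from h import *
snap('side','e')
im=cv2.imread('pics/e_side.png'); cv2.imwrite('pics/e_s2.png',cv2.resize(im[165:215,185:240],None,fx=14,fy=12,interpolation=cv2.INTER_CUBIC))
E
```

```text
t 5.9833 tcp jig mm [-52.5    0.06  31.67] F [ 0.34  0.15 -0.13] w 0.00010787645843284646
delta [-0.0001, 0.0007, 0.0156] [-0.0008, 0.0003, 0.0005]
```

View pics/e_s2.png

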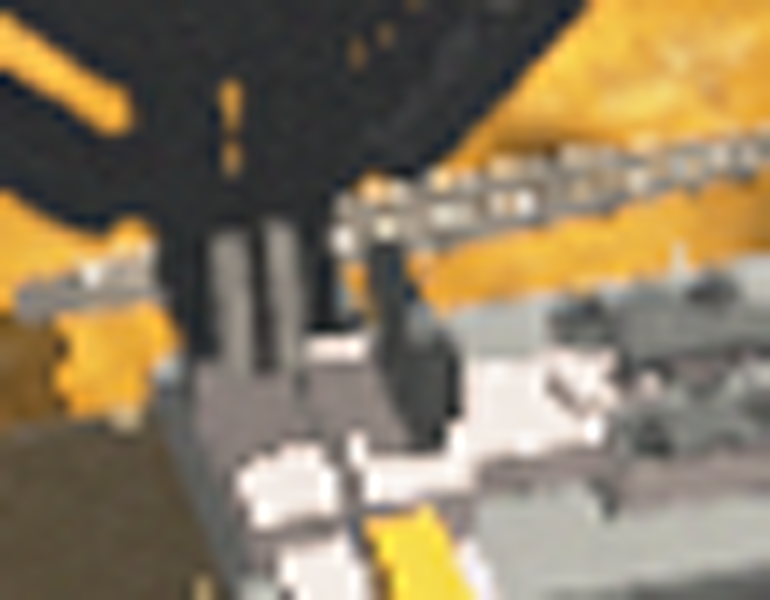

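>>> {"op": "jog_arm", "data": {
  "deltas": [0, 0, 0.004, 0, 0, 0, 1, 0, 0, 0.008, 0, 0, 0, 1, 0, 0, 0.008, 0, 0, 0, 1]
}}

```text
time_s: 6.28
position: [0.4736, 0.0957, 0.0268]
tool_rot: [[-0.042, 0.999, 0.001], [0.999, 0.042, -0.001], [-0.001, 0.001, -1.0]]
ft_force: [-0.5, -0.4, -0.0]
grip_width: 0.0001
```

>>> {"op": "jog_arm", "data": {
  "deltas": [0, 0, 0.002, 0, 0, 0, 1, 0, 0, 0.004, 0, 0, 0, 1, 0, 0, 0.004, 0, 0, 0, 1]
}}

```text
time_s: 6.53
position: [0.4733, 0.0957, 0.0232]
tool_rot: [[-0.042, 0.999, 0.0], [0.999, 0.042, -0.001], [-0.001, 0.0, -1.0]]
ft_force: [-0.7, 0.3, 0.4]
grip_width: -0.0
```

>>> {"op": "jog_arm", "data": {
  "deltas": [0, 0, 0.002, 0, 0, 0, 1, 0, 0, 0.004, 0, 0, 0, 1, 0, 0, 0.004, 0, 0, 0, 1]
}}

```text
time_s: 6.78
position: [0.4732, 0.0957, 0.02]
tool_rot: [[-0.042, 0.999, -0.0], [0.999, 0.042, -0.001], [-0.001, -0.0, -1.0]]
ft_force: [0.8, 0.1, -0.5]
grip_width: 0.0001
```

```bash
python3 go.py -52 0 20
```

```text
t 6.7833 tcp jig mm [-5.209e+01  1.000e-02  1.998e+01] F [ 0.85  0.09 -0.5 ] w 8.669950404917067e-05
delta [-0.0, 0.0001, -0.0] [-0.0001, 0.0004, 0.0008]
```

>>> {"op": "jog_arm", "data": {
  "deltas": [0, 0, 0.002, 0, 0, 0, 1, 0, 0, 0.004, 0, 0, 0, 1, 0, 0, 0.004, 0, 0, 0, 1]
}}

```text
time_s: 7.03
position: [0.4732, 0.0957, 0.017]
tool_rot: [[-0.042, 0.999, -0.0], [0.999, 0.042, -0.001], [-0.001, -0.0, -1.0]]
ft_force: [0.1, 0.4, -0.3]
grip_width: -0.0002
```

>>> {"op": "jog_arm", "data": {
  "deltas": [0, 0, 0.002, 0, 0, 0, 1, 0, 0, 0.003, 0, 0, 0, 1, 0, 0, 0.003, 0, 0, 0, 1]
}}

```text
time_s: 7.28
position: [0.4732, 0.0957, 0.0148]
tool_rot: [[-0.042, 0.999, -0.0], [0.999, 0.042, -0.001], [-0.001, -0.0, -1.0]]
ft_force: [-1.0, -0.6, -0.5]
grip_width: -0.0002
```

>>> {"op": "jog_arm", "data": {
  "deltas": [0, 0, 0.002, 0, 0, 0, 1, 0, 0, 0.003, 0, 0, 0, 1, 0, 0, 0.003, 0, 0, 0, 1]
}}

```text
time_s: 7.53
position: [0.4732, 0.0957, 0.0126]
tool_rot: [[-0.042, 0.999, -0.0], [0.999, 0.042, -0.001], [-0.001, -0.0, -1.0]]
ft_force: [0.0, -0.2, 0.1]
grip_width: -0.0001
```

>>> {"op": "jog_arm", "data": {
  "deltas": [0, 0, 0.002, 0, 0, 0, 1, 0, 0, 0.003, 0, 0, 0, 1, 0, 0, 0.003, 0, 0, 0, 1]
}}

```text
time_s: 7.78
position: [0.4733, 0.0957, 0.0103]
tool_rot: [[-0.042, 0.999, -0.0], [0.999, 0.042, -0.001], [-0.001, -0.0, -1.0]]
ft_force: [-0.2, -0.8, 0.3]
grip_width: -0.0001
```

```bash
python3 go.py -52 0 20;python3 - <<'E'
from go import *
s=env.observe(); print(px('side',s['position']))
snap('side','f')
im=cv2.imread('pics/f_side.png'); cv2.imwrite('pics/f_s2.png',cv2.resize(im[165:215,185:240],None,fx=14,fy=12,interpolation=cv2.INTER_CUBIC))
E
```

```text
t 7.7833 tcp jig mm [-52.02  -0.    10.33] F [-0.21 -0.84  0.35] w -7.213011884161467e-05
delta [-0.0, 0.0, -0.0129] [-0.0, 0.0004, 0.0008]
[204.06294508 206.81558799]
```

View pics/f_s2.png

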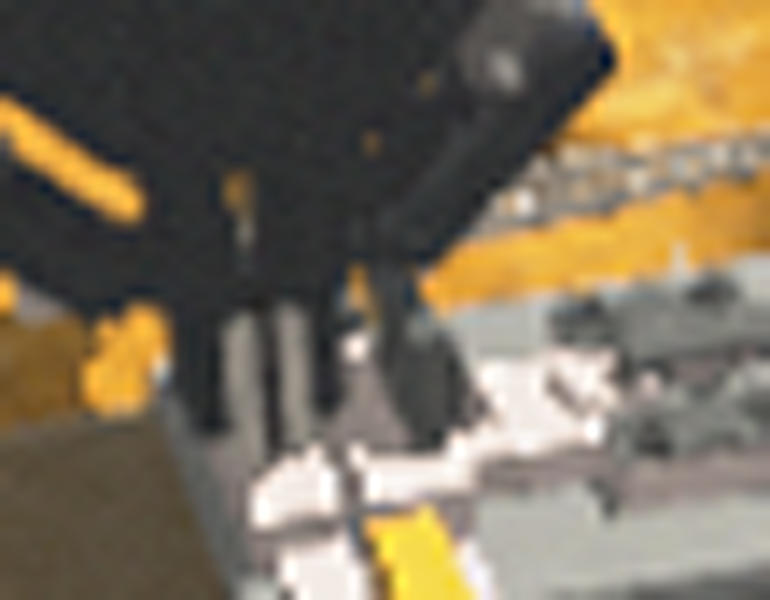

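>>> {"op": "jog_arm", "data": {
  "deltas": [0, 0, -0.01, 0, 0, 0, 1, 0, 0, -0.021, 0, 0, 0, 1, 0, 0.004, -0.021, 0, 0, 0, 1, 0, 0.008, -0.021, 0, 0, 0, 1, 0, 0.01, -0.021, 0, 0, 0, 1, 0, 0.01, -0.021, 0, 0, 0, 1]
}}

```text
time_s: 8.33
position: [0.4812, 0.096, 0.0262]
tool_rot: [[-0.042, 0.999, 0.0], [0.999, 0.042, -0.001], [-0.001, 0.0, -1.0]]
ft_force: [0.2, 0.5, -0.4]
grip_width: -0.0004
```

>>> {"op": "jog_arm", "data": {
  "deltas": [0, 0.002, 0, 0, 0, 0, 1, 0, 0.004, 0, 0, 0, 0, 1, 0, 0.004, 0, 0, 0, 0, 1]
}}

```text
time_s: 8.58
position: [0.4833, 0.0962, 0.026]
tool_rot: [[-0.042, 0.999, -0.002], [0.999, 0.042, -0.001], [-0.001, -0.002, -1.0]]
ft_force: [-3.5, -0.6, 2.2]
grip_width: -0.0001
```

>>> {"op": "jog_arm", "data": {
  "deltas": [0, 0.002, 0, 0, 0, 0, 1, 0, 0.004, 0, 0, 0, 0, 1, 0, 0.004, 0, 0, 0, 0, 1]
}}

```text
time_s: 8.83
position: [0.4863, 0.0963, 0.026]
tool_rot: [[-0.042, 0.999, -0.002], [0.999, 0.042, -0.001], [-0.001, -0.002, -1.0]]
ft_force: [-4.1, -0.6, 1.3]
grip_width: -0.0001
```

```bash
python3 go.py -52 0 26
```

```text
t 8.8333 tcp jig mm [-38.96   0.08  26.02] F [-4.1  -0.55  1.31] w -9.665591110101984e-05
delta [-0.0001, -0.0174, 0.0001] [-0.0005, 0.0004, 0.0008]
```

>>> {"op": "jog_arm", "data": {
  "deltas": [0, 0.003, 0, 0, 0, 0, 1, 0, 0.006, 0, 0, 0, 0, 1, 0, 0.009, 0, 0, 0, 0, 1, 0, 0.012, 0, 0, 0, 0, 1, 0, 0.013, 0, 0, 0, 0, 1, 0, 0.013, 0, 0, 0, 0, 1]
}}

```text
time_s: 9.33
position: [0.4957, 0.0966, 0.026]
tool_rot: [[-0.042, 0.999, -0.002], [0.999, 0.042, -0.001], [-0.001, -0.002, -1.0]]
ft_force: [-5.5, -1.3, 0.8]
grip_width: -0.0002
```

>>> {"op": "jog_arm", "data": {
  "deltas": [0, 0.002, 0, 0, 0, 0, 1, 0, 0.004, 0, 0, 0, 0, 1, 0, 0.006, 0, 0, 0, 0, 1, 0, 0.006, 0, 0, 0, 0, 1]
}}

```text
time_s: 9.67
position: [0.5001, 0.0967, 0.026]
tool_rot: [[-0.042, 0.999, -0.002], [0.999, 0.042, -0.002], [-0.002, -0.002, -1.0]]
ft_force: [-7.8, -2.1, 3.1]
grip_width: -0.0002
```

```bash
python3 go.py -23 0 26;python3 - <<'E'
from go import *
snap('side','g')
im=cv2.imread('pics/g_side.png'); cv2.imwrite('pics/g_s2.png',cv2.resize(im[165:215,195:250],None,fx=14,fy=12,interpolation=cv2.INTER_CUBIC))
E
```

```text
t 9.6667 tcp jig mm [-25.15  -0.04  26.02] F [-7.85 -2.05  3.13] w -0.0002137984170667537
delta [0.0, 0.0029, 0.0] [-0.0008, 0.0005, 0.0008]
```

View pics/g_s2.png

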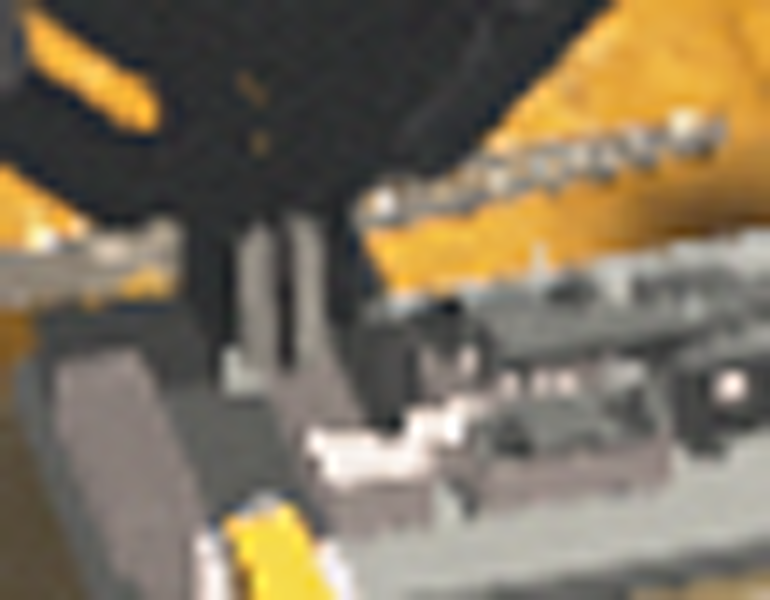

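>>> {"op": "jog_arm", "data": {
  "deltas": [0, 0.002, 0, 0, 0, 0, 1, 0, 0.0035, 0, 0, 0, 0, 1, 0, 0.0035, 0, 0, 0, 0, 1, 0, 0.0035, 0, 0, 0, 0, 1]
}}

```text
time_s: 10.05
position: [0.5024, 0.0968, 0.026]
tool_rot: [[-0.042, 0.999, -0.003], [0.999, 0.042, -0.002], [-0.002, -0.003, -1.0]]
ft_force: [-7.5, -2.5, 2.9]
grip_width: -0.0003
```

>>> {"op": "jog_arm", "data": {
  "deltas": [0, -0.006, 0, 0, 0, 0, 1, 0, -0.015, 0, 0, 0, 0, 1, 0, -0.03, 0, 0, 0, 0, 1, 0, -0.03, -0.04, 0, 0, 0, 1, 0, -0.03, -0.09, 0, 0, 0, 1, 0, -0.03, -0.09, 0, 0, 0, 1]
}}

```text
time_s: 10.55
position: [0.4846, 0.0962, 0.0994]
tool_rot: [[-0.042, 0.999, 0.012], [0.999, 0.042, -0.001], [-0.002, 0.012, -1.0]]
ft_force: [2.3, -0.7, 0.5]
grip_width: -0.0002
```

```bash
python3 go.py -37 -150 26;python3 - <<'E'
from go import *
snap('side','i')
im=cv2.imread('pics/i_side.png'); cv2.imwrite('pics/i_s2.png',cv2.resize(im[165:245,190:280],None,fx=8,fy=7,interpolation=cv2.INTER_CUBIC))
E
```

```text
t 10.55 tcp jig mm [-4.069e+01  5.000e-02  9.941e+01] F [ 2.32 -0.68  0.48] w -0.00018022650115866092
delta [-0.1999, 0.0032, 0.0983] [0.0038, 0.0006, 0.0008]
```

View pics/i_s2.png

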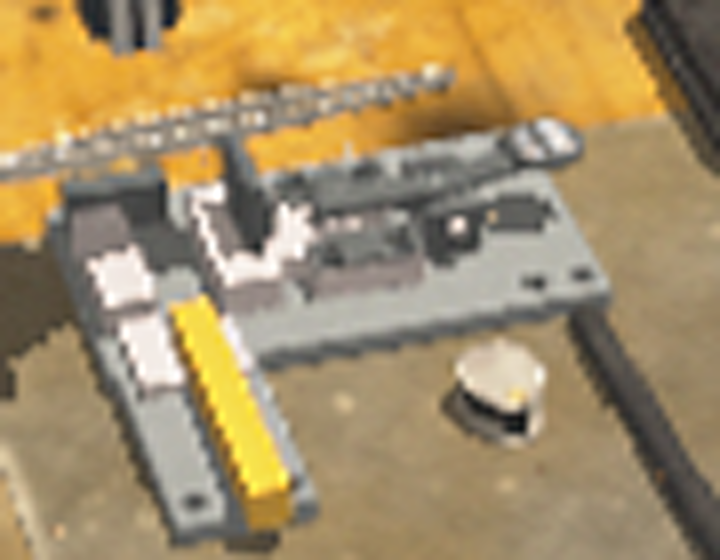

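>>> {"op": "jog_arm", "data": {
  "deltas": [-0.05, 0.0035, 0, 0, 0, 0, 1, -0.1, 0.0035, 0.01, 0, 0, 0, 1, -0.15, 0.0035, 0.02, 0, 0, 0, 1, -0.195, 0.0035, 0.04, 0, 0, 0, 1, -0.195, 0.0035, 0.07, 0, 0, 0, 1, -0.195, 0.0035, 0.1, 0, 0, 0, 1, -0.195, 0.0035, 0.12, 0, 0, 0, 1, -0.195, 0.0035, 0.13, 0, 0, 0, 1, -0.195, 0.0035, 0.13, 0, 0, 0, 1]
}}

```text
time_s: 11.35
position: [0.4892, -0.0498, -0.0052]
tool_rot: [[-0.042, 0.999, -0.002], [0.999, 0.042, -0.0], [-0.0, -0.002, -1.0]]
ft_force: [-0.8, 0.7, -0.1]
grip_width: 0.0001
```

```bash
python3 go.py -38 -145 -5;python3 - <<'E'
from go import *
snap('side','j')
im=cv2.imread('pics/j_side.png'); cv2.imwrite('pics/j_s2.png',cv2.resize(im[165:265,190:290],None,fx=7,fy=6,interpolation=cv2.INTER_CUBIC))
E
```

```text
t 11.35 tcp jig mm [ -41.8  -145.97   -5.19] F [-0.8   0.69 -0.14] w 9.568837300541241e-05
delta [0.0013, 0.0051, -0.0003] [-0.0008, 0.0, 0.0007]
```

View pics/j_s2.png

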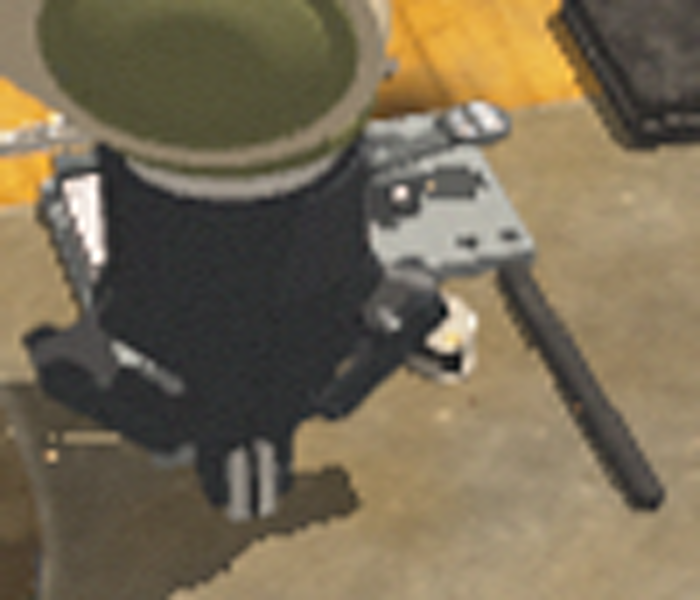

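>>> {"op": "jog_arm", "data": {
  "deltas": [0, 0.005, 0, 0, 0, 0, 1, 0.01, 0.005, 0, 0, 0, 0, 1, 0.02, 0.005, 0, 0, 0, 0, 1, 0.028, 0.005, 0, 0, 0, 0, 1, 0.036, 0.005, 0, 0, 0, 0, 1, 0.044, 0.005, 0, 0, 0, 0, 1, 0.052, 0.005, 0, 0, 0, 0, 1, 0.06, 0.005, 0, 0, 0, 0, 1, 0.066, 0.005, 0, 0, 0, 0, 1, 0.07, 0.005, 0, 0, 0, 0, 1, 0.07, 0.005, 0, 0, 0, 0, 1]
}}

```text
time_s: 12.32
position: [0.4912, 0.0033, -0.0037]
tool_rot: [[-0.042, 0.999, -0.0], [0.999, 0.042, -0.001], [-0.001, -0.0, -1.0]]
ft_force: [-0.5, -0.8, -0.0]
grip_width: -0.0
```

```bash
python3 go.py -38 -75 -5;python3 - <<'E'
from go import *
snap('side','k')
im=cv2.imread('pics/k_side.png'); cv2.imwrite('pics/k_s2.png',cv2.resize(im[165:265,180:280],None,fx=7,fy=6,interpolation=cv2.INTER_CUBIC))
snap('top','k'); crop('pics/k_top.png',185,165,110,85,7,'pics/k_topc.png')
E
```

```text
t 12.3167 tcp jig mm [-37.69 -92.98  -3.72] F [-0.51 -0.77 -0.02] w -2.7880452368228736e-05
delta [0.024, -0.0003, 0.0017] [-0.0001, 0.0002, 0.0009]
```

View pics/k_s2.png

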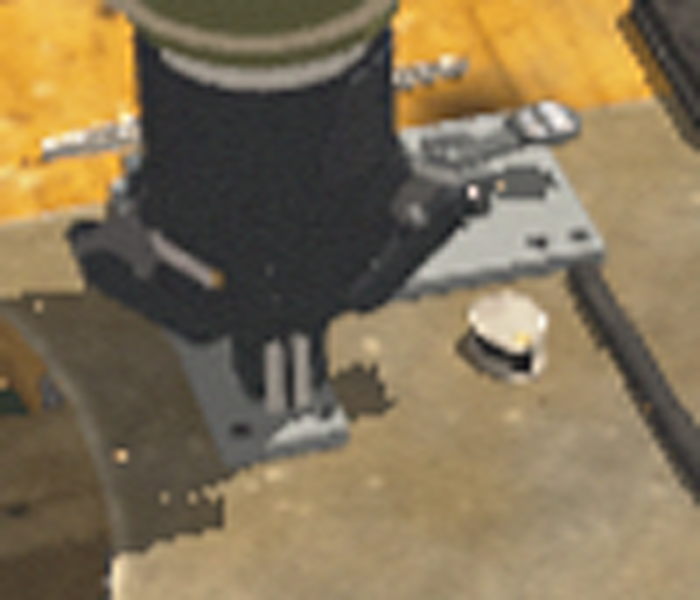

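View pics/k_topc.png

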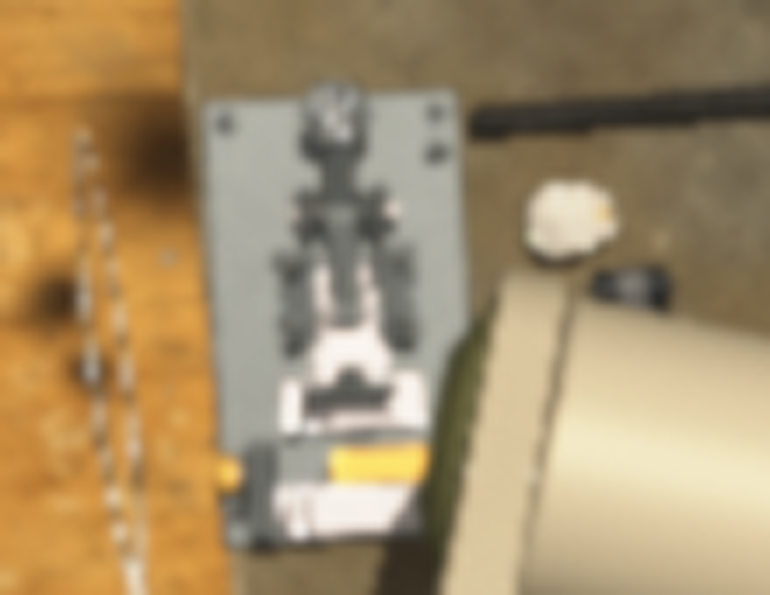

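```bash
cat > m.py <<'E'
import sys
from go import *
for a in range(1,len(sys.argv),3):
    u,v,z=[float(t) for t in sys.argv[a:a+3]]
    print(tojig(atz('top',(u+.5)/7-.5+185,(v+.5)/7-.5+165,z/1e3)).round(1))
E
python3 m.py 331 448 30 331 480 30 277 450 33
```

```text
[-31.5   8.1  30. ]
[-42.4   8.8  30. ]
[-30.8  26.5  33. ]
```

>>> {"op": "jog_arm", "data": {
  "deltas": [0.007, 0, 0.001, 0, 0, 0, 1, 0.014, 0, 0.001, 0, 0, 0, 1, 0.02, 0, 0.001, 0, 0, 0, 1, 0.021, 0, 0.001, 0, 0, 0, 1, 0.021, 0, 0.001, 0, 0, 0, 1]
}}

```text
time_s: 12.83
position: [0.4907, 0.0189, -0.0045]
tool_rot: [[-0.042, 0.999, -0.0], [0.999, 0.042, -0.001], [-0.001, -0.0, -1.0]]
ft_force: [-0.2, -0.0, -0.3]
grip_width: -0.0
```

>>> {"op": "jog_arm", "data": {
  "deltas": [0.0015, 0, 0, 0, 0, 0, 1, 0.002, 0, 0, 0, 0, 0, 1, 0.002, 0, 0, 0, 0, 0, 1]
}}

```text
time_s: 13.08
position: [0.4906, 0.0199, -0.0045]
tool_rot: [[-0.042, 0.999, -0.0], [0.999, 0.042, -0.001], [-0.001, -0.0, -1.0]]
ft_force: [-0.8, 0.0, 0.1]
grip_width: -0.0001
```

```bash
python3 go.py -38 -73.5 -4;python3 - <<'E'
from go import *
snap('top','l'); crop('pics/l_top.png',185,165,110,85,7,'pics/l_topc.png')
E
```

```text
t 13.0833 tcp jig mm [-37.65 -76.39  -4.46] F [-0.81  0.    0.1 ] w -0.00014665718038139544
delta [0.0039, -0.0005, -0.0006] [-0.0001, 0.0003, 0.0008]
```

View pics/l_topc.png

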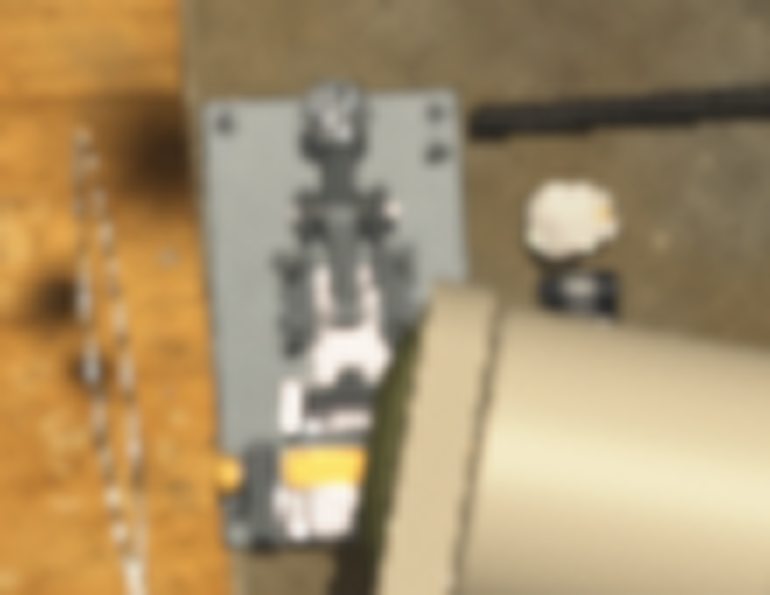

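>>> {"op": "jog_arm", "data": {
  "deltas": [0.001, 0, 0, 0, 0, 0, 1, 0.002, 0, 0, 0, 0, 0, 1, 0.002, 0, 0, 0, 0, 0, 1]
}}

```text
time_s: 13.38
position: [0.4907, 0.0214, -0.0044]
tool_rot: [[-0.042, 0.999, 0.0], [0.999, 0.042, -0.001], [-0.001, 0.0, -1.0]]
ft_force: [0.2, 0.7, 0.0]
grip_width: -0.0001
```

>>> {"op": "jog_arm", "data": {
  "deltas": [0.001, 0, 0, 0, 0, 0, 1, 0.0015, 0, 0, 0, 0, 0, 1, 0.0015, 0, 0, 0, 0, 0, 1]
}}

```text
time_s: 13.63
position: [0.4906, 0.0225, -0.0044]
tool_rot: [[-0.042, 0.999, 0.0], [0.999, 0.042, -0.001], [-0.001, 0.0, -1.0]]
ft_force: [-0.4, 0.3, 0.1]
grip_width: -0.0002
```

>>> {"op": "jog_arm", "data": {
  "deltas": [0.001, 0, 0, 0, 0, 0, 1, 0.0015, 0, 0, 0, 0, 0, 1, 0.0015, 0, 0, 0, 0, 0, 1]
}}

```text
time_s: 13.88
position: [0.4906, 0.0237, -0.0044]
tool_rot: [[-0.042, 0.999, 0.0], [0.999, 0.042, -0.001], [-0.001, 0.0, -1.0]]
ft_force: [0.2, 0.5, 0.5]
grip_width: -0.0
```

```bash
python3 go.py -38 -73.5 -4;python3 - <<'E'
from go import *
snap('top','m'); im=cv2.imread('pics/m_top.png'); cv2.imwrite('pics/m_s2.png',cv2.resize(im[222:246,212:242],None,fx=24,fy=24,interpolation=cv2.INTER_CUBIC))
E
```

```text
t 13.8833 tcp jig mm [-37.5  -72.62  -4.41] F [0.19 0.49 0.53] w -2.9446451997453093e-06
delta [-0.0012, -0.0007, -0.0005] [0.0, 0.0004, 0.0008]
```

View pics/m_s2.png

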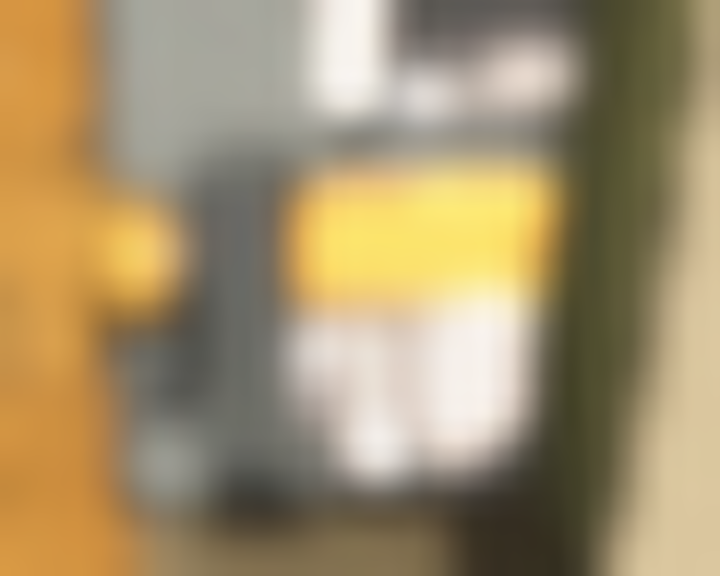

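>>> {"op": "jog_arm", "data": {
  "deltas": [0.001, 0, 0, 0, 0, 0, 1, 0.0015, 0, 0, 0, 0, 0, 1, 0.0015, 0, 0, 0, 0, 0, 1]
}}

```text
time_s: 14.18
position: [0.4909, 0.024, -0.0043]
tool_rot: [[-0.042, 0.999, 0.001], [0.999, 0.042, -0.003], [-0.003, 0.001, -1.0]]
ft_force: [1.0, -5.1, -0.2]
grip_width: -0.0003
```

>>> {"op": "jog_arm", "data": {
  "deltas": [0, 0, 0, 0, 0, 0, 1, 0, 0, 0, 0, 0, 0, 1, -0.01, 0, 0, 0, 0, 0, 1, -0.04, 0, 0, 0, 0, 0, 1, -0.06, 0, -0.05, 0, 0, 0, 1, -0.06, 0, -0.1, 0, 0, 0, 1, -0.06, 0, -0.14, 0, 0, 0, 1, -0.06, 0, -0.15, 0, 0, 0, 1, -0.06, 0, -0.15, 0, 0, 0, 1]
}}

```text
time_s: 14.93
position: [0.4934, -0.0206, 0.1102]
tool_rot: [[-0.042, 0.999, 0.005], [0.999, 0.042, -0.002], [-0.003, 0.005, -1.0]]
ft_force: [-0.4, -1.1, -0.1]
grip_width: 0.0001
```

```bash
python3 go.py 84 0 90;python3 - <<'E'
from go import *
snap('top','n'); im=cv2.imread('pics/n_top.png'); cv2.imwrite('pics/n_s2.png',cv2.resize(im[185:250,212:282],None,fx=11,fy=9,interpolation=cv2.INTER_CUBIC))
snap('side','n'); im=cv2.imread('pics/n_side.png'); cv2.imwrite('pics/n_s3.png',cv2.resize(im[175:255,190:280],None,fx=8,fy=7,interpolation=cv2.INTER_CUBIC))
E
```

```text
t 14.9333 tcp jig mm [ -36.48 -117.    110.21] F [-0.37 -1.08 -0.08] w 0.000142842031501444
delta [0.1557, 0.1609, 0.0273] [0.0015, 0.0008, 0.0007]
```

View pics/n_s2.png

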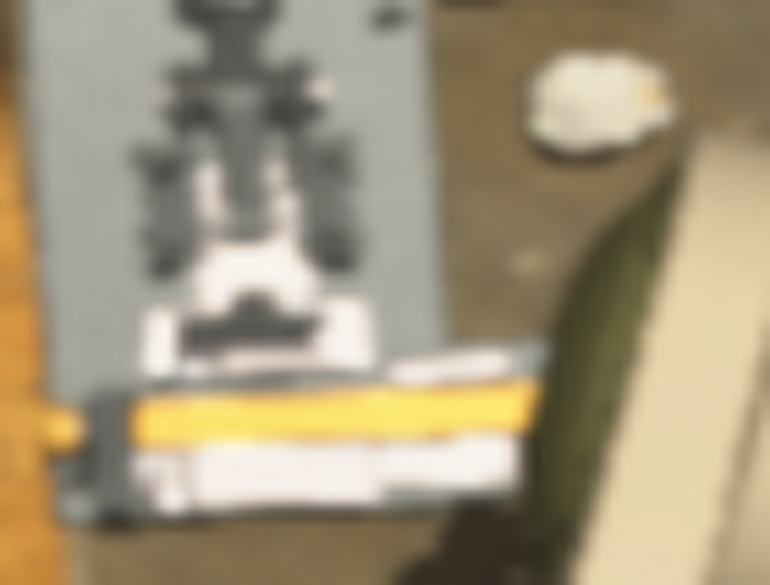

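View pics/n_s3.png

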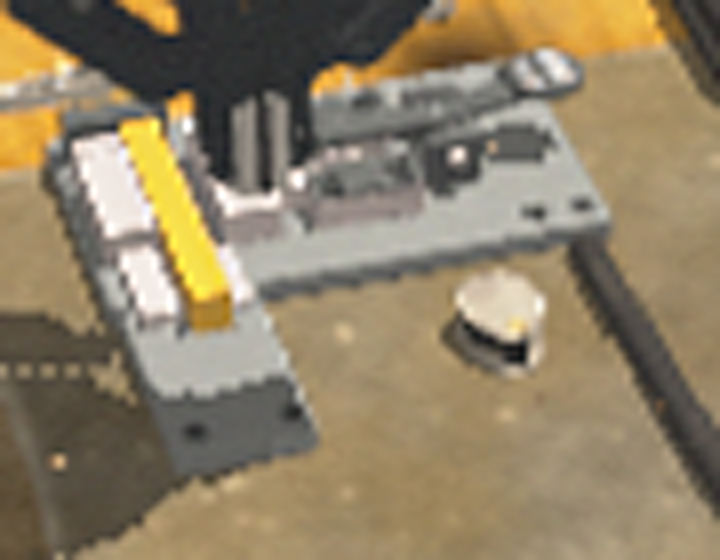

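>>> {"op": "jog_arm", "data": {
  "deltas": [0.05, 0.05, 0, 0, 0, 0, 1, 0.09, 0.09, 0, 0, 0, 0, 1, 0.13, 0.13, 0, 0, 0, 0, 1, 0.156, 0.161, 0.02, 0, 0, 0, 1, 0.156, 0.161, 0.05, 0, 0, 0, 1, 0.156, 0.161, 0.08, 0, 0, 0, 1, 0.156, 0.161, 0.08, 0, 0, 0, 1, 0.156, 0.161, 0.08, 0, 0, 0, 1]
}}

```text
time_s: 15.7
position: [0.6069, 0.1017, 0.0458]
tool_rot: [[-0.042, 0.999, -0.005], [0.999, 0.042, -0.001], [-0.001, -0.005, -1.0]]
ft_force: [0.4, -0.1, 0.5]
grip_width: 0.0003
```

```bash
python3 go.py 84 0 30;python3 - <<'E'
from go import *
s=env.observe(); print(px('side',s['position']))
snap('side','o'); im=cv2.imread('pics/o_side.png'); cv2.imwrite('pics/o_s3.png',cv2.resize(im[145:225,190:280],None,fx=8,fy=7,interpolation=cv2.INTER_CUBIC))
E
```

```text
t 15.7 tcp jig mm [81.78  0.82 45.84] F [ 0.36 -0.08  0.52] w 0.00031019354161816644
delta [-0.0011, 0.0031, 0.0211] [-0.0016, 0.0003, 0.0008]
[256.93725816 184.45382793]
```

View pics/o_s3.png

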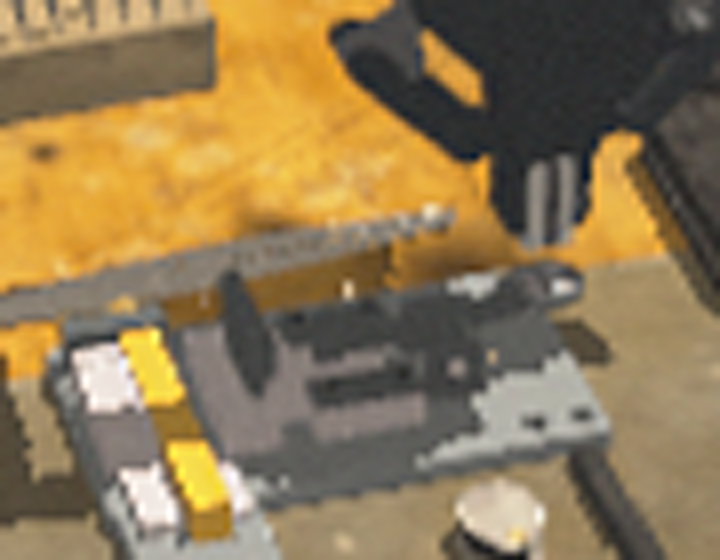

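>>> {"op": "jog_arm", "data": {
  "deltas": [-0.001, 0.003, 0.01, 0, 0, 0, 1, -0.001, 0.003, 0.02, 0, 0, 0, 1, -0.001, 0.003, 0.023, 0, 0, 0, 1, -0.001, 0.003, 0.023, 0, 0, 0, 1]
}}

```text
time_s: 16.08
position: [0.6101, 0.1009, 0.0303]
tool_rot: [[-0.041, 0.999, -0.001], [0.999, 0.041, -0.001], [-0.001, -0.001, -1.0]]
ft_force: [0.6, 0.4, -0.2]
grip_width: -0.0001
```

>>> {"op": "jog_arm", "data": {
  "deltas": [0, 0, 0.002, 0, 0, 0, 1, 0, 0, 0.003, 0, 0, 0, 1, 0, 0, 0.003, 0, 0, 0, 1]
}}

```text
time_s: 16.33
position: [0.6105, 0.1011, 0.0287]
tool_rot: [[-0.042, 0.999, 0.0], [0.999, 0.042, -0.001], [-0.001, 0.0, -1.0]]
ft_force: [0.0, -0.5, -0.3]
grip_width: -0.0001
```

>>> {"op": "jog_arm", "data": {
  "deltas": [0, 0, 0.002, 0, 0, 0, 1, 0, 0, 0.003, 0, 0, 0, 1, 0, 0, 0.003, 0, 0, 0, 1]
}}

```text
time_s: 16.58
position: [0.6105, 0.1011, 0.0262]
tool_rot: [[-0.042, 0.999, 0.0], [0.999, 0.042, -0.001], [-0.001, 0.0, -1.0]]
ft_force: [0.0, -0.8, -0.7]
grip_width: -0.0003
```

>>> {"op": "jog_arm", "data": {
  "deltas": [0, 0, 0.002, 0, 0, 0, 1, 0, 0, 0.003, 0, 0, 0, 1, 0, 0, 0.003, 0, 0, 0, 1]
}}

```text
time_s: 16.83
position: [0.6112, 0.1011, 0.0248]
tool_rot: [[-0.042, 0.999, 0.002], [0.999, 0.042, -0.001], [-0.001, 0.002, -1.0]]
ft_force: [-0.2, 0.3, 4.4]
grip_width: -0.0001
```

>>> {"op": "jog_arm", "data": {
  "deltas": [0, 0, 0.002, 0, 0, 0, 1, 0, 0, 0.004, 0, 0, 0, 1, 0, 0, 0.006, 0, 0, 0, 1, 0, 0, 0.006, 0, 0, 0, 1]
}}

```text
time_s: 17.17
position: [0.6119, 0.101, 0.02]
tool_rot: [[-0.042, 0.999, 0.004], [0.999, 0.042, -0.001], [-0.001, 0.004, -1.0]]
ft_force: [4.9, 0.3, 3.9]
grip_width: 0.0001
```

>>> {"op": "jog_arm", "data": {
  "deltas": [0, 0, 0.002, 0, 0, 0, 1, 0, 0, 0.002, 0, 0, 0, 1, 0, 0, 0.002, 0, 0, 0, 1]
}}

```text
time_s: 17.42
position: [0.6122, 0.101, 0.0191]
tool_rot: [[-0.042, 0.999, 0.005], [0.999, 0.042, -0.001], [-0.001, 0.005, -1.0]]
ft_force: [4.8, 0.7, 4.5]
grip_width: 0.0
```

```bash
python3 go.py 84 0 18;python3 - <<'E'
from go import *
snap('side','q'); im=cv2.imread('pics/q_side.png'); cv2.imwrite('pics/q_s3.png',cv2.resize(im[165:245,190:280],None,fx=8,fy=7,interpolation=cv2.INTER_CUBIC))
E
```

```text
t 17.4167 tcp jig mm [87.06 -0.14 19.05] F [4.76 0.73 4.5 ] w 5.472054996350242e-07
delta [0.0002, -0.0041, 0.0014] [0.0015, 0.0005, 0.0007]
```

View pics/q_s3.png

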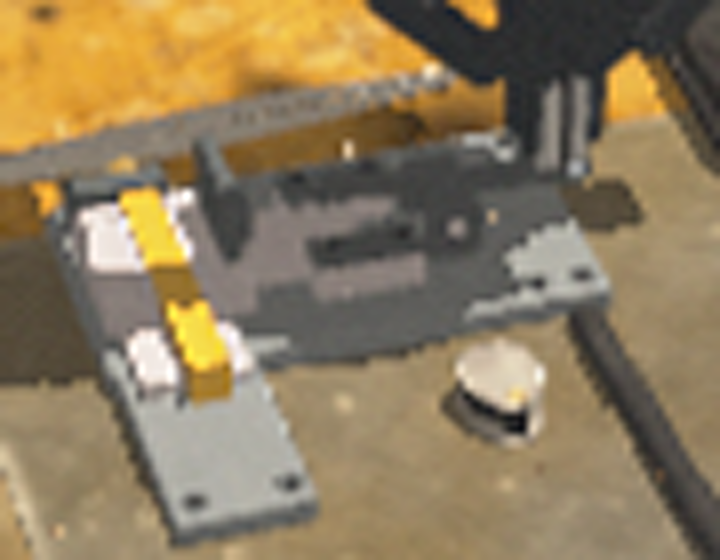

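>>> {"op": "jog_arm", "data": {
  "deltas": [0, 0, -0.004, 0, 0, 0, 1, 0, 0, -0.01, 0, 0, 0, 1, 0, 0, -0.03, 0, 0, 0, 1, 0, 0, -0.07, 0, 0, 0, 1, 0, 0, -0.11, 0, 0, 0, 1, 0, -0.02, -0.14, 0, 0, 0, 1, -0.05, -0.02, -0.16, 0, 0, 0, 1, -0.1, -0.02, -0.16, 0, 0, 0, 1, -0.15, -0.02, -0.16, 0, 0, 0, 1, -0.2, -0.02, -0.16, 0, 0, 0, 1, -0.25, -0.02, -0.16, 0, 0, 0, 1, -0.3, -0.02, -0.16, 0, 0, 0, 1]
}}

```text
time_s: 18.47
position: [0.6038, -0.1257, 0.1379]
tool_rot: [[-0.042, 0.999, -0.002], [0.999, 0.042, -0.0], [-0.0, -0.002, -1.0]]
ft_force: [1.3, -0.2, 0.2]
grip_width: -0.0
```

>>> {"op": "jog_arm", "data": {
  "deltas": [0, 0, 0, 0, 0, 0, 1, 0, 0, 0, 0, 0, 0, 1, 0, 0, 0, 0, 0, 0, 1]
}}

```text
time_s: 18.72
position: [0.6042, -0.1235, 0.1378]
tool_rot: [[-0.042, 0.999, -0.002], [0.999, 0.042, -0.0], [-0.0, -0.002, -1.0]]
ft_force: [0.6, 0.5, -0.4]
grip_width: 0.0003
```

```bash
python3 go.py 84 0 30;python3 - <<'E'
from go import *
snap('top','r'); crop('pics/r_top.png',185,165,110,85,7,'pics/r_topc.png')
snap('side','r'); im=cv2.imread('pics/r_side.png'); cv2.imwrite('pics/r_s3.png',cv2.resize(im[165:245,190:280],None,fx=8,fy=7,interpolation=cv2.INTER_CUBIC))
E
```

```text
t 18.7167 tcp jig mm [  70.23 -224.12  137.83] F [ 0.59  0.5  -0.36] w 0.00028244585728895053
delta [0.2988, 0.0193, 0.1437] [-0.0005, 0.0, 0.0008]
```

View pics/r_topc.png

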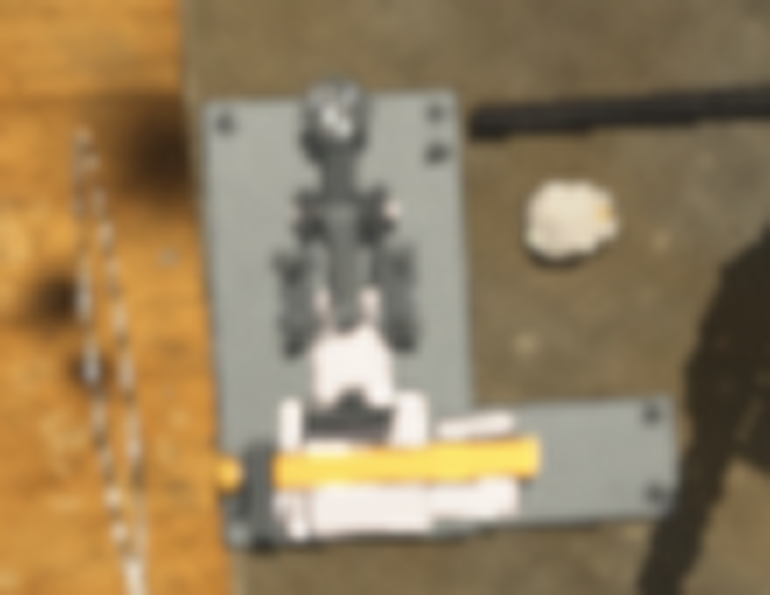

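View pics/r_s3.png

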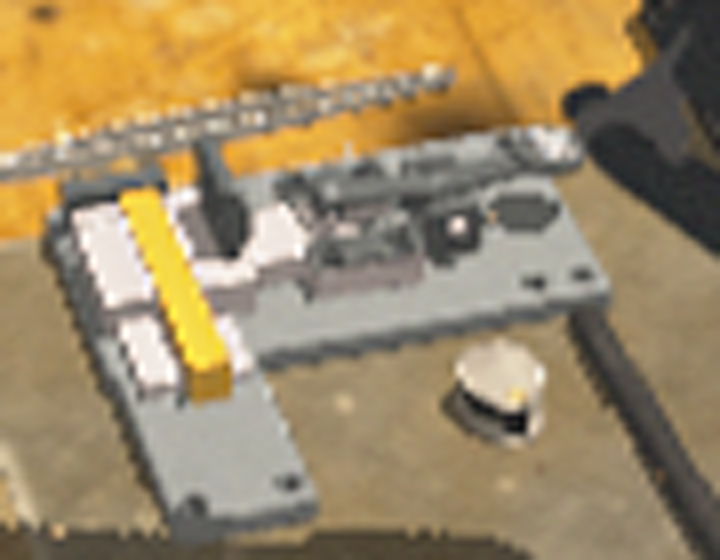

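View pics/r_top.png

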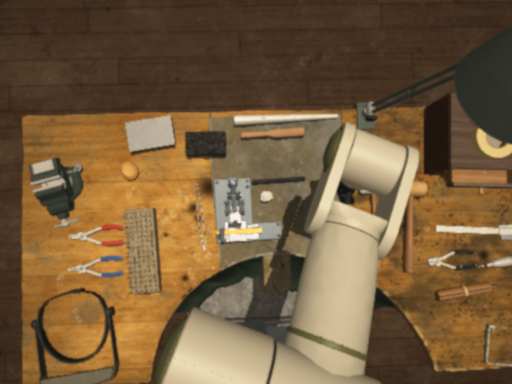

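```bash
python3 m.py 276 470 30 540 456 30 349 420 62; python3 -c "
from rig import close_job; print(close_job())"
```

```text
[-37.7  27.4  30. ]
[-39.2 -63.3  30. ]
[-21.7   0.5  62. ]
the job is handed in; nothing more can be done
None
```

I handed the job in at about 19 s. `close_job()` reports no verdict, so success rests on my own last checks.

- **Jaw:** I pushed the thumb tab back until the jaw had travelled roughly 19–21 mm, then let go. The picture showed it latched half open.
- **Bar:** I pushed it along the trough from its tail. It stalled against the end stop with about 5 N, and the jaw still looked latched after I withdrew.
- **Catch:** I pressed the pad down about 6 mm and let it go. The jaw sprang shut on the bar.

**Last checks (top camera, jig frame):**

| Check | Measured | Wanted |
|---|---|---|
| Bar tip, y | about 27.4 mm | 25.5 to 30 mm |
| Bar tail, y | about −63.3 mm | near −62 mm |
| Jaw opening, from the tab's position | about 5 mm (coarse, only a few mm accurate) | 6.5 to 9.5 mm |
| Jaw opening, from the side picture | about 8 mm (coarse) | 6.5 to 9.5 mm |

- The two jaw readings disagree. I believe the side one, because the jaw can only stop there on a 12 mm bar, and the pictures show it resting against the bar.
- The bar looked flat and straight. The fingers were clear of everything, and the bystanders I could see from above had not moved.

**What disagreed on the way:** the real fingertips sat about 21 mm higher than the reported TCP. The first push therefore slid over the top of the tab without moving the jaw. I confirmed the offset from the pictures and by lowering the fingers in front of the tab, and corrected for it in every later move.

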